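# Sound the detector well with the depth rod

## Robot

A 6-joint arm with a two-finger parallel gripper is mounted at the origin on the work surface. World frame = base frame: x ahead of the robot, y to its left, z up, the work surface at z = 0. Lengths are in m, angles in degrees, forces in N, time in s.
With the tool pointing down it reaches from about 0.325 to 0.85 m from the base axis. Payload 15.5 kg.
Tool frame: the origin (TCP) lies at the very end of the fingers, on their centre line; the grasp point (between the pads) lies arm.grip_depth behind it (arm.grip_depth is the distance from the TCP to the grasp point, in m); z points along the fingers, y is the line along which they close (so a half turn about z gives the same grasp; the last joint's range is limited). The gripper opens to 91 mm and grips with 3 to 60 N. Pads are 32 mm wide; open, the fingers measure 118 mm over their backs; the gripper's body (76 mm by 178 mm) begins 60 mm behind the grasp point.
Start: joints at [-75.487, 28.281, 77.091, -0, 74.628, -5.472], TCP at [0.214, -0.587, 0.214] pointing down, gripper open.
Joint ranges: [-166.48, 166.48], [-47.26, 123.95], [12.59, 153.08], [-70.14, 250.14], [6.76, 159.57], [-176.63, 176.63]. Speed limits (degrees/s): [108.29, 108.29, 147.25, 172.46, 172.46, 172.46].

## Interface

Orientations are given as a 3x3 rotation matrix whose columns are the frame's x, y, z axes.
In Python, from rig import arm gives the robot as it stands. Calls block until the motion is done:
- arm.move_to(position, orientation): joint-space move of the TCP to a pose.
- arm.move_l(position, orientation=None, feed=0.15): straight line of the TCP; orientation=None keeps the orientation; feed is the mean speed in m/s.
- arm.move_joints(angles): joint-space move.
- arm.grip(opening): finger opening in m; the grip force is fixed at half the most; returns when the fingers have stopped.
- arm.sleep(seconds).
- arm.solve_ik(position, orientation): joint angles nearest the present ones, or None.
- arm.snapshot(name): name is "scene" or "top" or "wrist"; returns the picture (420x560x3 uint8, red, green, blue); there is no depth.
- arm.get_calibration(name): a dict with "intrinsics" (3x3 intrinsics, pixels), "cam_to_world" (4x4, takes a point from camera to world coordinates). Camera axes: x right, y down, z forward; pixel columns grow to the right and rows downward; lengths in m; the calibration is good to about 2 mm. A picture is of the moment at which its call begins: read the wrist's pose just before it. get_calibration takes no time and is no camera call; for the wrist camera it gives the pose at the moment of the call.
A pose or a line that the arm cannot do raises arm.Unreachable and nothing moves.
- arm.sign_off(): hands the job in; it is judged then, once.
Readings, each from a call of its own:
- arm.current_t(): time.
- arm.current_joint_positions(): joint angles.
- arm.current_dq(): joint speeds.
- arm.current_tau(): joint torques, N m.
- arm.current_ee_pos(): TCP position.
- arm.current_tool_rot(): TCP orientation.
- arm.current_force(): force on the tool from outside, world axes, zero at the start.
- arm.current_torque(): the same for the moment, N m.
- arm.current_width(): finger opening in m.
- arm.current_grasp_force(): force on a finger pad.
Only numpy, scipy, OpenCV 4.12 (cv2) and the standard library are available. Lean on these libraries where they do the work, as an engineer would, in place of code of your own. Each camera call takes 0.05 s, during which the arm holds its last target. There are 200 camera calls.

## Task

Take the depth rod by its head out of its stand and gently lower it, tip first, into the well of the detector until it bottoms, so that the rim of the well pushes the stiff collar up the rod and the collar marks the true depth. Then draw the rod out and set it gently back, upright and fully down, in the tube of its stand, and let go, the mark kept. Let nothing but the well's rim move the collar, never press hard on the well, and leave the jar, the screwdriver and the tin alone.

Things in the scene. Friction and masses are not known exactly. Their poses are not given: they have to be found in the camera images.
- rod_head (a point): Centre of the depth rod's black round head (22 mm across, 55 mm tall), the place to grip it; z points up along the rod. The rod is 180 mm long in all, about 0.2 kg: a plain steel shaft 12 mm across and 125 mm long below the head, its tip bevelled to 8 mm. A thin round guard (36 mm across, 4 mm thick) sits at the lower end of the head, its top 27.5 mm below this point. This point lies 152.5 mm above the tip. At the start the rod stands upright in its stand.
- rod_tip (a point): The foot of the rod: centre of its flat tip, 152.5 mm below the head's centre; z points up along the rod.
- collar_under (a point): Centre of the underside of the aluminium collar on the rod's shaft (32 mm across, 12 mm tall), on the rod's axis. The collar is stiff: it slides along the shaft only when pushed with about 3.5 N and stays where it is left.
- collar (a joint): How far the collar has been slid up the shaft, m: its underside is 40 mm + this value above the tip. It starts between 0 and 5 mm; the end stop is at 50 mm.
- well_mouth (a point): Centre of the mouth of the blind well, on the flat top of the detector's grey round housing (76 mm across); z up. The round upright well is 15 mm across with a flat, rigid floor of steel. Its depth is not known beforehand, somewhere from 50 to 80 mm, and the height of the housing differs from run to run. The housing is fixed to the table.
- foot: The detector's dark steel round foot flange, 110 mm across and fixed to the table, around the lower end of the housing and also closing the well from below; origin at the centre of its underside, on the well's axis, on the table.
- stand_mouth (a point): Centre of the mouth of the upright tube in the rod's stand (white, two round discs on thin posts, the lower 96 mm across, 42 mm tall, fixed to the table); z up. The tube is 15 mm across inside and 36 mm deep; a rod standing in it has its tip 36 mm below this point, with the collar above the tube's mouth.
- jar_mid (a point): Bystander: centre of a lidded white sample jar, 52 mm across, 65 mm tall, standing.
- driver: Bystander: a screwdriver with a black handle lying on the table, 150 mm long; origin on its axis.
- tin: Bystander: a flat round steel tin, 64 mm across, 28 mm tall; origin at the centre of its underside.
Mind the look-alikes: they are no part of the job. Leave any brown or yellow look-alike of the part that bears rod_head alone.

How it is judged:
By the outcome, as a careful person would: the job done as asked, in the order asked, and still so for the second after the job is handed in, with the robot touching nothing.
It also fails if it takes over 64 s, if anything falls off the work surface, if the arm or the gripper's body presses on something with over 40 N, if the wrist force passes 120 N, or if a joint passes its speed limit or range.

## Working session

There is one attempt and no reset: what is moved stays moved. The work goes in short steps, each a Python script; the robot and the scene stay as the last script left them, time stands still between calls to the robot, and variables do not carry over. Pictures are saved under pics/ and viewed, at most 10 in all, crops included, and the job is handed in when it is done.

```bash
mkdir -p pics; ls
python3 - <<'E'
from rig import arm
import cv2,numpy as np
print(arm.grip_depth,arm.current_t(),arm.current_tool_rot())
for n in("scene","top"):
    im=arm.snapshot(n);cv2.imwrite(f"pics/{n}0.png",cv2.cvtColor(im,cv2.COLOR_RGB2BGR))
    c=arm.get_calibration(n);print(n,np.round(c["intrinsics"],1).tolist(),np.round(c["cam_to_world"],4).tolist())
E
```

```text
pics
0.0188 0.0 [[ 9.39782526e-01  3.41772877e-01 -3.23717081e-04]
 [ 3.41773017e-01 -9.39781794e-01  1.17664439e-03]
 [ 9.79217184e-05 -1.21642760e-03 -9.99999255e-01]]
scene [[423.3, 0.0, 278.2], [0.0, 423.3, 211.9], [0.0, 0.0, 1.0]] [[0.6751, 0.6363, -0.3734, 0.9785], [0.7377, -0.5834, 0.3397, -0.2862], [-0.0017, -0.5048, -0.8633, 1.0086], [0.0, 0.0, 0.0, 1.0]]
top [[535.0, 0.0, 291.7], [0.0, 535.0, 209.6], [0.0, 0.0, 1.0]] [[0.0028, -0.9925, 0.1225, 0.4638], [-1.0, -0.0032, -0.0031, 0.0636], [0.0035, -0.1225, -0.9925, 1.1178], [0.0, 0.0, 0.0, 1.0]]
```

View pics/scene0.png

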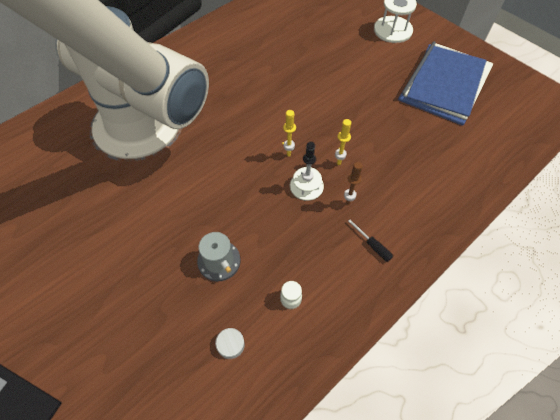

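View pics/top0.png

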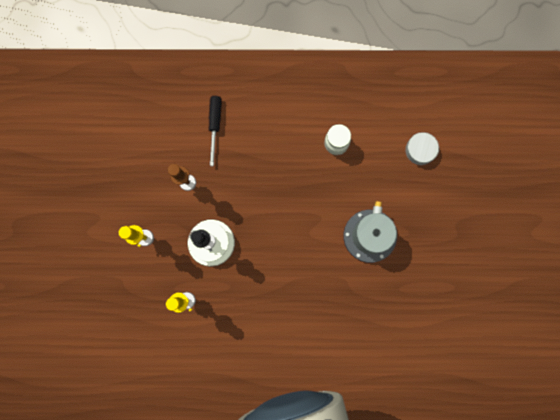

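The scene view shows the rod's black head at about (310,150), with its white stand at (307,184), and the well mouth at (214,246). In the top view they are at (200,239), (211,243) and (376,233). Brown and yellow look-alikes stand about 125 mm or more around the rod.

```bash
cat > h.py <<'E'
from rig import arm
import cv2,numpy as np
def ray(c,px):
    K=np.array(c["intrinsics"]);T=np.array(c["cam_to_world"])
    d=T[:3,:3]@np.linalg.solve(K,[px[0],px[1],1.]);return T[:3,3],d/np.linalg.norm(d)
def plane(c,px,z):
    o,d=ray(c,px);return o+d*(z-o[2])/d[2]
def tri(rs):
    A=np.zeros((3,3));b=np.zeros(3);
    for o,d in rs:
        P=np.eye(3)-np.outer(d,d);A+=P;b+=P@o
    p=np.linalg.solve(A,b);return p,[np.linalg.norm(np.cross(p-o,d)) for o,d in rs]
def proj(c,p):
    K=np.array(c["intrinsics"]);T=np.array(c["cam_to_world"]);q=K@(T[:3,:3].T@(np.array(p)-T[:3,3]));return q[:2]/q[2]
def R(a): # tool down, x axis at angle a (deg)
    a=np.radians(a);x=np.array([np.cos(a),np.sin(a),0]);z=np.array([0,0,-1.]);return np.column_stack([x,np.cross(z,x),z])
def blob(im,mask,near):
    n,l,s,c=cv2.connectedComponentsWithStats(mask.astype(np.uint8))
    i=min((i for i in range(1,n) if s[i,4]>20),key=lambda i:np.hypot(*(c[i]-near)));return c[i],s[i]
E
python3 - <<'E'
from h import *
S=arm.get_calibration("scene");T=arm.get_calibration("top")
s=cv2.imread("pics/scene0.png");t=cv2.imread("pics/top0.png")
print(tri([ray(S,(214.5,245.5)),ray(T,(376.5,233))]))
b=[]
for im,n in((s,(310,148)),(t,(200,239))):
    c,st=blob(im,im.max(2)<45,n);print(c,st);b.append(c)
print(tri([ray(S,b[0]),ray(T,b[1])]))
print("stand ray z=.042",plane(T,(211.5,243),.042),"foot",plane(T,(371,237),.005))
for n,p in(("y1",(148,238)),("y2",(190,299)),("br",(189,184))):print(n,plane(T,p,.02))
W=arm.get_calibration("wrist");X=np.eye(4);X[:3,:3]=arm.current_tool_rot();X[:3,3]=arm.current_ee_pos()
print("cam in tool",np.round(np.linalg.inv(X)@W["cam_to_world"],4),np.array(W["intrinsics"])[0])
E
```

```text
(array([ 0.54630006, -0.10195263,  0.09068761]), [np.float64(0.0012869671592618916), np.float64(0.0012869671592619196)])
[308.90066225 154.45695364] [303 143  12  21 151]
[201.5030303  238.90909091] [192 231  18  16 165]
(array([0.53067625, 0.22610871, 0.14372038]), [np.float64(0.0018061306933583742), np.float64(0.001806130693358394)])
stand ray z=.042 [0.52831119 0.22116416 0.042     ] foot [ 0.54403932 -0.1053384   0.005     ]
y1 [0.53949488 0.35485039 0.02      ]
y2 [0.41614851 0.26549046 0.02      ]
br [0.65209542 0.27372185 0.02      ]
cam in tool [[-0.000e+00 -9.620e-01 -2.730e-01  7.870e-02]
 [ 1.000e+00 -1.000e-04  3.000e-04 -5.000e-04]
 [-3.000e-04 -2.730e-01  9.620e-01 -1.698e-01]
 [ 0.000e+00  0.000e+00  0.000e+00  1.000e+00]] [356.62898279   0.         275.43367469]
```

Run:
```python
from h import *
jobs=[("well",(.546,-.103,.205),35),("well",(.546,-.103,.205),215),("rod",(.529,.2235,.30),215),("rod",(.529,.2235,.30),35)]
q=[arm.solve_ik(p,R(a)) for _,p,a in jobs]
print([None if v is None else np.round(v) for v in q])
ims=[]
for i,(n,p,a) in enumerate(jobs):
    if q[i] is None: continue
    if n=="rod" and i==2: pass
    arm.move_to(p,R(a));c=arm.get_calibration("wrist");im=arm.snapshot("wrist")[:,:,::-1].copy()
    cv2.imwrite(f"pics/w{i}.png",im);np.savez(f"pics/w{i}.npz",K=c["intrinsics"],T=c["cam_to_world"]);ims.append(im)
cv2.imwrite("pics/m.png",cv2.resize(np.vstack([np.hstack(ims[:2]),np.hstack(ims[2:])]),(800,600)))
print(arm.current_t())
```

```text
[array([-17.,  23.,  88.,  -0.,  69.,  38.]), array([ -17.,   23.,   88.,   -0.,   69., -142.]), array([  17.,   20.,   77.,   -0.,   83., -108.]), array([17., 20., 77., -0., 83., 72.])]
9.2083
```

View pics/m.png

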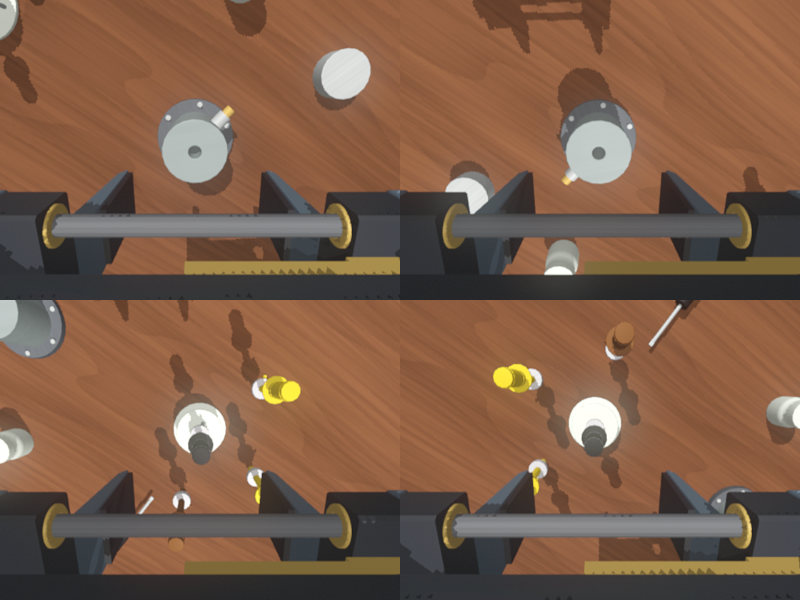

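The mosaic shows the well hole near the centre of the top pair, at full-res pixels of about (273,213) and (277,214). The black rod head is in the bottom pair, at about (280,203) and (272,196). Views are clear.

Run:
```python
from h import *
C=[];I=[]
for i in range(4):
    d=np.load(f"pics/w{i}.npz");C.append(dict(intrinsics=d["K"],cam_to_world=d["T"]));I.append(cv2.imread(f"pics/w{i}.png"))
h=[]
D=[]
for i,n in((0,(273,213)),(1,(277,214))):
    m=I[i].max(2)
    print(m[n[1],n[0]-20:n[0]+20:3])
    c,s=blob(I[i],m<150,n);h.append(c);print("hole",c,s)
    g=cv2.cvtColor(I[i],cv2.COLOR_BGR2HSV);mm=((g[...,2]>165)&(g[...,1]<50)).astype(np.uint8)
    cs,_=cv2.findContours(mm,cv2.RETR_EXTERNAL,cv2.CHAIN_APPROX_NONE)
    k=[x for x in cs if cv2.pointPolygonTest(x,n,False)>0][0];e=cv2.fitEllipse(k);D.append(e[0]);print("disc",e)
for X in(h,D):
    print(tri([ray(C[0],X[0]),ray(C[1],X[1])]))
z=tri([ray(C[0],h[0]),ray(C[1],h[1])])[0][2]
print([plane(C[i],h[i],z) for i in(0,1)])
r=[]
for i,n in((2,(280,203)),(3,(272,196))):
    c,s=blob(I[i],I[i].max(2)<95,n);r.append(c);print("head",c,s)
print(tri([ray(C[2],r[0]),ray(C[3],r[1])]),[plane(C[i],r[i-2],.17) for i in(2,3)])
# stand white disc
```

```text
[190 191 191 182 101 105 106 109 130 130 190 192 193 193]
hole [272.125      212.04296875] [263 204  19  17 256]
disc ((272.202392578125, 210.76991271972656), (87.38896942138672, 90.20529174804688), 93.8326644897461)
[202 203 204 205 129 114 117 116 115 113 145 204 204 203]
hole [277.81640625 214.06640625] [269 206  19  17 256]
disc ((276.6887512207031, 213.68882751464844), (86.94294738769531, 94.79055786132812), 59.06438446044922)
(array([ 0.54664322, -0.10014008,  0.09225758]), [np.float64(4.250888344595807e-05), np.float64(4.250888344576017e-05)])
(array([ 0.54723883, -0.10031011,  0.08967461]), [np.float64(0.0004799514528648289), np.float64(0.0004799514528647891)])
[array([ 0.54661894, -0.10010518,  0.09225758]), array([ 0.54666733, -0.10017508,  0.09225758])]
head [274.94642857 202.16071429] [269 198  14  12  56]
head [271.04347826 209.42318841] [259 200  25  19 345]
(array([0.52656159, 0.22330572, 0.16084873]), [np.float64(0.0026371474215545563), np.float64(0.002637147421554469)]) [array([0.52621196, 0.21986489, 0.17      ]), array([0.5271335, 0.2267862, 0.17     ])]
```

Run:
```python
from h import *
a=[]
for i,n in((2,(280,203)),(3,(272,196))):
    I=cv2.imread(f"pics/w{i}.png");a.append(cv2.resize(I[150:270,220:340],(400,400),interpolation=cv2.INTER_NEAREST))
cv2.imwrite("pics/c.png",np.hstack(a))
```

```text
(no output)
```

View pics/c.png

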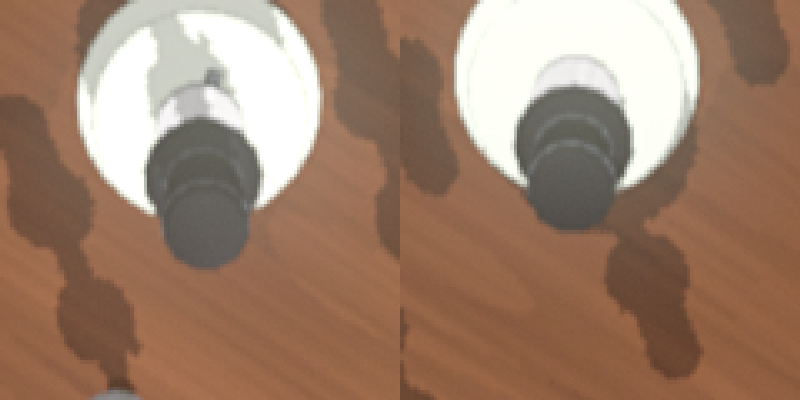

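In the crop, the top circle of the head is centred at (206,226) on the left and (171,186) on the right. The guard is centred at about (203,178) and (173,143).

Run:
```python
from h import *
C=[]
for i in(2,3):
    d=np.load(f"pics/w{i}.npz");C.append(dict(intrinsics=d["K"],cam_to_world=d["T"]))
for nm,a,b in(("top",(206,226),(171,186)),("guard",(203,178),(173,143))):
    f=lambda p:(219.65+p[0]*.3,149.65+p[1]*.3)
    print(nm,tri([ray(C[0],f(a)),ray(C[1],f(b))]))
# low-saturation dark silhouette, lowest rows = head top disc
for i in(2,3):
    I=cv2.imread(f"pics/w{i}.png");g=cv2.cvtColor(I,cv2.COLOR_BGR2HSV)
    m=((g[...,1]<60)&(g[...,2]<120)).astype(np.uint8);m[:170]=0;m[240:]=0
    cs,_=cv2.findContours(m,cv2.RETR_EXTERNAL,cv2.CHAIN_APPROX_NONE)
    k=max((x for x in cs if abs(x[:,0,0].mean()-276)<12),key=len)[:,0];lo=k[k[:,1]>k[:,1].max()-12]
    A=np.c_[2*lo,np.ones(len(lo))];s=np.linalg.lstsq(A,(lo**2).sum(1),rcond=None)[0];print(i,s[:2],np.sqrt(s[2]+s[0]**2+s[1]**2))
```

```text
top (array([0.53204385, 0.23040079, 0.18018457]), [np.float64(0.0002022768051441301), np.float64(0.00020227680514407575)])
guard (array([0.53207436, 0.23040291, 0.12828509]), [np.float64(0.00015740985149454944), np.float64(0.00015740985149458934)])
2 [281.20827586 216.67296112] 12.574525023253557
3 [270.93913834 205.13961351] 12.991086096668685
```

Run:
```python
from h import *
a=[]
for n,w in(("top",(150,200)),("scene",(265,125))):
    c=arm.get_calibration(n);I=cv2.imread(f"pics/{n}0.png")[w[1]:w[1]+80,w[0]:w[0]+80]
    I=cv2.resize(I,(400,400),interpolation=cv2.INTER_NEAREST)
    for z,col in((.186,(0,0,255)),(.131,(0,255,0)),(.042,(255,0,0)),(.006,(255,0,255))):
        p=(proj(c,(.532,.2304,z))-w+.5)*5;cv2.circle(I,tuple(int(v) for v in p),3,col,-1);print(n,p/5+w)
    a.append(I)
cv2.imwrite("pics/r.png",np.hstack(a))
```

```text
top [194.74768289 236.37464655]
top [200.03032642 238.5702215 ]
top [207.44273903 241.65097214]
top [210.10630319 242.75800401]
scene [311.32441617 143.90489176]
scene [309.9524534 157.5454331]
scene [307.96691856 177.28632603]
scene [307.23554082 184.55794337]
```

View pics/r.png

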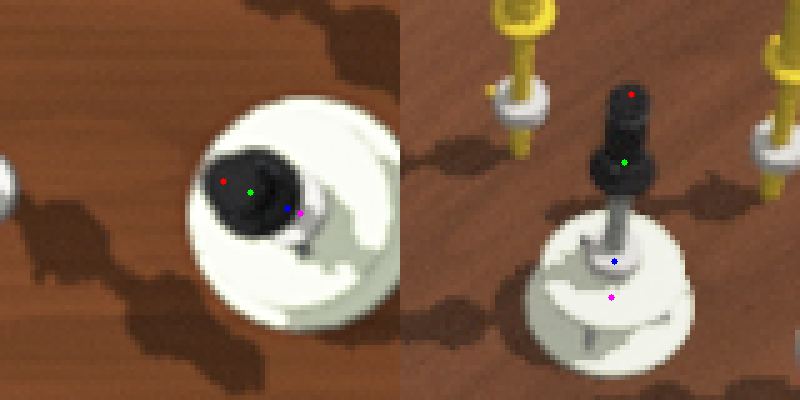

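The reprojection lands on the head top, guard and stand in both fixed views, to about 1 px. Next I grasp and lift.

Run:
```python
from h import *
x,y=.532,.2304
arm.move_l((x,y,.20),R(35),feed=.2);arm.move_l((x,y,.1397),R(35),feed=.06)
print(arm.current_force(),arm.current_width())
arm.grip(0.0);arm.sleep(.2)
print(arm.current_width(),arm.current_grasp_force(),arm.current_force(),arm.current_torque())
arm.move_l((x,y,.1447),feed=.02);print(arm.current_force(),arm.current_torque())
arm.move_l((x,y,.19),feed=.06);print(arm.current_force(),arm.current_width())
arm.move_l((x,y,.26),feed=.15);arm.sleep(.2);print(arm.current_force(),arm.current_torque(),arm.current_ee_pos(),arm.current_t())
```

```text
[ 0.68400968 -0.20574829  0.24916111] 0.0910960040046882
0.021409688524217645 29.999997317790985 [8.77702810e-01 2.25074282e-04 1.21663012e-01] [-0.07312338 -0.06934115 -0.01507798]
[-0.0060386  -0.13401499 -2.46448468] [-0.05624762 -0.00216835  0.04835837]
[-0.09118902 -0.13625404 -1.83590763] 0.02116197333084335
[ 0.37718621  0.1847581  -1.86782377] [-0.10176153  0.01171154  0.0491132 ] [0.53151957 0.2302259  0.25887447] 14.4
```

Run:
```python
from h import *
W=np.array([.5466,-.1001])
arm.move_l((*W,.26),R(35),feed=.22);arm.move_l((*W,.240),feed=.08);arm.sleep(.3)
p=np.array(arm.current_ee_pos());f0=np.array(arm.current_force());print("p",p,"f0",f0,arm.current_torque(),arm.current_t())
I=arm.snapshot("scene")[:,:,::-1];J=arm.snapshot("top")[:,:,::-1]
np.save("pics/f0.npy",f0)
z=.240
while z>.212:
    z-=.002;arm.move_l((*W,z),feed=.04)
    f=np.array(arm.current_force())-f0
    if np.linalg.norm(f)>2: print("contact",z,f,arm.current_ee_pos());break
    print(round(z,4),np.round(f,2),round(arm.current_ee_pos()[2],4),round(arm.current_t(),2))
crop=lambda I,u,v:cv2.resize(I[v:v+120,u:u+120],(400,400))
cv2.imwrite("pics/i.png",np.hstack([crop(I,160,150),crop(J,310,170)]))
```

```text
p [ 0.54676405 -0.1001405   0.2403132 ] f0 [ 0.09767188  0.10057621 -2.12087709] [ 0.00193357 -0.0029575   0.00037382] 16.75
0.238 [-0.26 -1.35 -0.04] 0.2378 17.1
0.236 [-0.01 -0.71  0.21] 0.2359 17.35
0.234 [ 0.08 -0.48  0.63] 0.2338 17.6
0.232 [ 0.4  -0.56  1.34] 0.2319 17.85
0.23 [-0.73 -0.14  0.06] 0.2298 18.1
0.228 [ 0.96 -0.29  1.1 ] 0.2279 18.35
0.226 [ 0.24 -0.29  0.64] 0.2258 18.6
0.224 [0.55 0.54 0.33] 0.2239 18.85
0.222 [ 0.5  -0.69  1.1 ] 0.2219 19.1
0.22 [-0.2  -0.06  0.74] 0.2198 19.35
0.218 [0.33 0.34 1.1 ] 0.2179 19.6
0.216 [ 0.01 -0.3  -0.56] 0.2158 19.85
0.214 [-0.44  0.17  1.44] 0.2139 20.1
0.212 [ 0.3  -0.88  0.5 ] 0.2118 20.35
```

The tip is past the rim (up to 18 mm deep) with no blocking. I continue down with force checks, using finer steps where the floor may be.

Run:
```python
from h import *
W=np.array([.5466,-.1001]);f0=np.load("pics/f0.npy")
z=.212;log=[]
def rd(): return np.array(arm.current_force())-f0
while z>.143:
    z-=.002 if z>.1825 else .0005
    arm.move_l((*W,z),feed=.03);f=rd();log.append((round(z,4),*np.round(f,1)))
    if f[2]>6.5 or np.hypot(f[0],f[1])>6:
        arm.sleep(.08);g=rd();log.append(("re",*np.round(g,1)))
        if g[2]>6.5 or np.hypot(*g[:2])>6: break
for l in log: print(*l,end=" | ")
print(z,arm.current_ee_pos(),rd(),arm.current_torque(),arm.current_width(),arm.current_t())
```

```text
0.21 0.0 0.1 0.4 | 0.208 -0.4 0.9 1.1 | 0.206 -1.1 -0.1 1.0 | 0.204 0.3 0.7 -0.1 | 0.202 0.0 -0.0 0.9 | 0.2 0.2 0.1 0.7 | 0.198 -0.4 0.1 1.0 | 0.196 0.6 -0.2 1.3 | 0.194 0.5 -0.4 1.0 | 0.192 0.2 -0.5 1.3 | 0.19 -0.1 0.5 1.1 | 0.188 0.2 -0.1 0.6 | 0.186 -0.8 0.3 0.7 | 0.184 -0.2 -0.3 -1.1 | 0.182 -0.3 -0.2 0.0 | 0.1815 -0.5 -0.4 -0.2 | 0.181 -1.7 0.3 3.3 | 0.1805 -0.9 -0.1 3.3 | 0.18 -0.1 -0.1 3.6 | 0.1795 0.2 -0.3 2.5 | 0.179 -0.3 -0.2 2.4 | 0.1785 -0.9 0.1 3.0 | 0.178 0.2 -0.1 2.6 | 0.1775 -0.6 -0.6 2.9 | 0.177 0.2 0.2 2.7 | 0.1765 -0.1 -0.4 2.4 | 0.176 1.0 -0.7 2.0 | 0.1755 -0.4 0.4 2.2 | 0.175 0.2 0.4 2.3 | 0.1745 -0.4 -0.8 3.3 | 0.174 0.1 0.3 3.3 | 0.1735 -0.5 -0.6 2.0 | 0.173 -0.9 -0.6 2.7 | 0.1725 0.2 0.5 2.2 | 0.172 -1.0 -0.5 2.8 | 0.1715 -0.4 0.9 3.7 | 0.171 -0.0 -0.5 2.0 | 0.1705 -0.6 -0.7 2.7 | 0.17 -0.3 -0.2 1.5 | 0.1695 -0.4 0.6 1.6 | 0.169 0.0 -0.8 2.9 | 0.1685 0.8 0.2 3.6 | 0.168 0.4 -0.9 2.7 | 0.1675 0.1 -0.7 3.0 | 0.167 0.6 0.1 2.8 | 0.1665 -0.3 -0.0 1.2 | 0.166 -0.1 -0.3 2.9 | 0.1655 1.2 -0.1 3.4 | 0.165 -0.0 -1.0 2.5 | 0.1645 0.5 0.1 2.4 | 0.164 -0.9 0.5 3.1 | 0.163
[... 169 characters left out ...]
0.1595 0.2 0.1 1.4 | 0.159 -0.1 -0.0 2.2 | 0.1585 0.4 -0.4 2.0 | 0.158 -1.2 0.1 1.9 | 0.1575 -0.0 -0.7 2.8 | 0.157 -1.2 -0.1 2.5 | 0.1565 -0.0 -0.4 2.7 | 0.156 -0.2 0.0 2.4 | 0.1555 -0.2 0.4 2.5 | 0.155 0.2 -0.5 3.3 | 0.1545 -0.7 0.4 2.8 | 0.154 1.0 -0.6 2.6 | 0.1535 0.0 0.0 2.4 | 0.153 -0.1 0.2 1.9 | 0.1525 0.3 0.3 2.5 | 0.152 -0.5 -0.5 2.9 | 0.1515 -0.4 0.5 1.8 | 0.151 -0.1 -0.2 2.5 | 0.1505 -0.0 -0.2 2.5 | 0.15 -0.1 -0.4 2.4 | 0.1495 0.2 0.2 2.9 | 0.149 -0.0 0.2 2.1 | 0.1485 -1.1 0.4 6.0 | 0.148 -1.1 1.0 12.9 | re -1.6 0.2 13.2 | 0.14799999999999994 [ 0.54687904 -0.10016087  0.14850479] [-1.58508247  0.15202809 13.19806153] [ 0.14164676  0.41876406 -0.0187745 ] 0.02154082975011851 41.1833
```

It bottomed cleanly at TCP z of about 0.1487, after a steady collar slide of about 32 mm and a peak of 13 N. Next I withdraw and return the rod to its stand.

Run:
```python
from h import *
W=(.5466,-.1001);x,y=.532,.2304
arm.move_l((*W,.155),feed=.04);arm.move_l((*W,.25),feed=.12)
arm.move_l((x,y,.25),feed=.25);arm.move_l((x,y,.182),feed=.1);arm.sleep(.15)
f0=np.array(arm.current_force());print(arm.current_ee_pos(),f0,arm.current_t())
z=.182;log=[];ok=False
while z>.134:
    z-=.003 if z>.1445 else .0005
    arm.move_l((x,y,z),feed=.04);f=np.array(arm.current_force())-f0;log.append((round(z,4),*np.round(f,1)))
    if f[2]>4.5 or np.hypot(*f[:2])>7:
        arm.sleep(.05);f=np.array(arm.current_force())-f0;log.append(("re",*np.round(f,1)))
        if f[2]>4.5 or np.hypot(*f[:2])>7: break
    if arm.current_t()>57: break
for l in log: print(*l,end=" | ")
print(z,arm.current_ee_pos(),arm.current_torque(),arm.current_t())
```

```text
[0.5323775  0.23050593 0.18268638] [-1.27455354  0.08861176 -1.60170865] 44.9083
0.179 1.3 -0.2 -0.4 | 0.176 1.5 -0.2 0.3 | 0.173 1.5 -0.8 -0.3 | 0.17 1.0 0.0 0.3 | 0.167 1.2 1.0 0.1 | 0.164 2.4 -0.4 0.2 | 0.161 1.0 0.2 0.6 | 0.158 2.4 -0.4 -0.3 | 0.155 1.6 0.5 0.3 | 0.152 0.9 0.6 -0.3 | 0.149 0.8 -0.8 0.4 | 0.146 1.2 -0.1 0.7 | 0.143 1.2 0.0 0.5 | 0.1425 0.8 0.8 -0.5 | 0.142 1.6 -0.1 -0.5 | 0.1415 1.8 -1.1 -0.1 | 0.141 0.7 0.1 0.1 | 0.1405 1.9 -0.3 0.3 | 0.14 1.2 -0.8 0.3 | 0.1395 0.5 -0.6 4.1 | 0.139 -0.0 -1.3 11.0 | re 0.1 0.2 10.7 | 0.13899999999999996 [0.53236843 0.23052122 0.13957569] [-0.07939931  0.3170368   0.0163867 ] 50.2083
```

Run:
```python
from h import *
x,y=.532,.2304
arm.move_l((x,y,.1395),feed=.03)
arm.grip(.06);print(arm.current_width(),arm.current_force())
arm.move_l((x,y,.16),feed=.06);arm.move_l((x,y,.31),feed=.2)
c=arm.get_calibration("wrist");I=arm.snapshot("wrist")[:,:,::-1];S=arm.snapshot("scene")[:,:,::-1]
print(arm.current_t())
cv2.imwrite("pics/end.png",np.hstack([cv2.resize(S[125:225,250:350],(400,400)),cv2.resize(I[130:270,210:350],(400,400))]))
```

```text
0.060111680781837706 [ 0.05241878 -0.12250158  0.01559094]
52.6917
```

View pics/end.png

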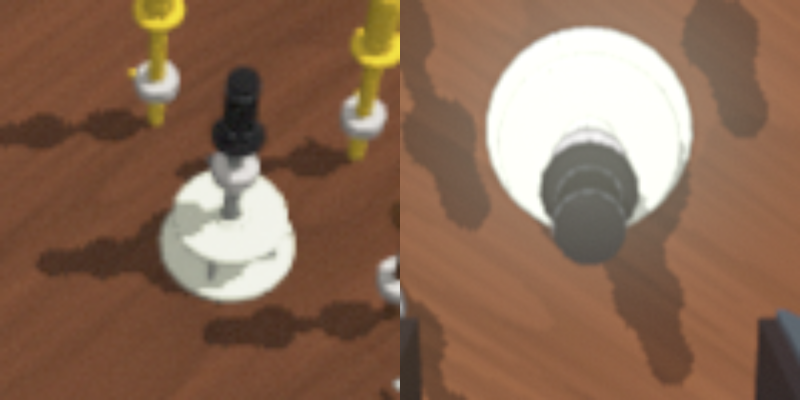

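The rod stands upright in its stand, its head top at about (243,75) in the left crop. The collar at (236,168) has moved up close to the guard, and the gripper is clear.

```bash
python3 -c "
from rig import arm
print(arm.sign_off())"
```

```text
the job is handed in; nothing more can be done
None
```

Job handed in at about 53 s: the rod bottomed in the well at about 13 N, the rim slid the collar up about 32 mm, and the rod is back upright and fully down in its stand, released with its mark kept.

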